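# Drift a stand mount into line and bolt it

## Task

The sliding foot of the stand mount has crept, so its bolt hole no longer lines up with the hole in the base plate below. Work the tapered drift down through both holes until its cone has drawn them into line (do not push the mount with the gripper itself), take the drift out and put it back in its hole in the wooden rack, then drop the thick bolt home through both holes so that its flange sits flat on the foot.

Things in the scene. Friction and masses are not known exactly. Their poses are not given: they have to be found in the camera images.
- mount: Aluminium stand mount fixed to the table, 200 x 100 mm, side rails 57 mm high. Origin under its centre, on the table; x along its length, z up. On its base plate (top 46 mm up) slides the foot: a steel plate 150 x 76 x 8 mm, top 54 mm up, with a 36 mm through hole near its -x end and, 80 mm from that hole towards +x, a round rod socket 34 mm across, top 80 mm up (thumbscrew on its +x side).
- base_hole (a point): Centre of the mouth of the 36 mm through hole in the fixed base plate, 46 mm above the table, at x = -45 mm in the mount; axes as the mount's. The plate is 12 mm thick and the space below is open to the table.
- foot (a joint): Slide of the foot along the mount's x, in m: the centre of the foot's hole lies this far towards +x from the centre of the base plate's hole; 0 = in line. It starts at 0.014 to 0.018, travels from -0.02 to 0.02, and stays where it is left (about 4 N to move).
- drift_handle (a point): Plain steel drift, hanging upright in a hole of the rack. From the top: smooth round handle 24 mm across and 55 mm long with a domed end, flange 48 mm across and 5 mm thick, round body 33 mm across and 18 mm long, cone 32 mm long down to a tip 8 mm across. Point: on the handle's axis, 28 mm above the flange's underside, 78 mm above the tip, 32 mm below the very top. z up. About 0.25 kg.
- bolt_head (a point): Thick plain steel bolt, hanging upright in a hole of the rack: knurled flat-topped round head 34 mm across and 40 mm tall, flange 48 mm across and 5 mm thick, straight shank 26 mm across and 42 mm long. Point: on the axis, 26 mm above the flange's underside, 19 mm below the top. z up. About 0.25 kg. The slim bolt beside it (head 20 mm, shank 14 mm) is not wanted.
- rack: Open wooden rack fixed to the table, 70 x 225 x 66 mm. Origin under its centre, on the table; y along its length, z up. Its top board has three 36 mm through holes at y = +75, 0 and -75 mm, 60 mm clear depth. Drift and two bolts hang in them by their flanges, undersides 66 mm above the table; which hole holds which varies.
Things that resemble listed ones, but are neither listed nor needed, are in the scene too. What is shaped like the part that bears bolt_head but turquoise or yellow is not meant.

How it is judged (in metres and radians):
On the way:
1. the drift has been worked down through both holes and has drawn them into line (horizontal distance between drift_handle and base_hole below 0.01 m and z of drift_handle in the frame of base_hole below 0.05 m and angle between drift_handle's own z axis and vertical below 0.2 rad and value of joint foot between -0.008 and 0.008 m), for 0.2 s.
At the end, for the whole second after the job is handed in: The thick bolt stands upright (within 7 degrees) through both holes, within 10 mm of the base hole's centre, its flange down on the foot (within 6 mm), and the drift hangs upright (within 9 degrees) in a hole of the rack with its flange down on the board (within 8 mm) (horizontal distance between bolt_head and base_hole below 0.01 m and z of bolt_head in the frame of base_hole between 0.028 and 0.04 m and angle between bolt_head's own z axis and vertical below 0.12 rad and (y of drift_handle in the frame of rack between 0.063 and 0.087 m or y of drift_handle in the frame of rack between -0.012 and 0.012 m or y of drift_handle in the frame of rack between -0.087 and -0.063 m) and x of drift_handle in the frame of rack between -0.012 and 0.012 m and z of drift_handle in the frame of rack between 0.086 and 0.102 m and angle between drift_handle's own z axis and vertical below 0.15 rad); the robot touches nothing.
It fails at once if the gripper itself pushes on the mount or its foot (more than 5 N) (contact force between any of the fingers, the arm and mount above 5 N).
It also fails if it takes over 72 s, if anything falls off the work surface, if the arm or the gripper's body presses on something with over 40 N, if the wrist force passes 120 N, or if a joint passes its speed limit or range.

## Robot

A 6-joint arm with a two-finger parallel gripper is mounted at the origin on a cart in front of the work surface, level with it; the furniture and walls round the work are solid. World frame = base frame: x ahead of the robot, y to its left, z up, the work surface at z = 0. Lengths are in mm, angles in rad, forces in N, time in s.
With the tool pointing down it reaches from about 250 to 775 mm from the base axis. Payload 4 kg.
Tool frame: the origin (TCP) lies between the finger pads; the fingertips stand 11 mm ahead of it and the grasp point (between the pads) lies 8 mm behind it; z points along the fingers, y is the line along which they close (so a half turn about z gives the same grasp; the last joint's range is limited). The gripper opens to 94 mm and grips with 3 to 60 N. Pads are 16 mm wide; open, the fingers measure 119 mm over their backs; the gripper's body (75 mm by 177 mm) begins 78 mm behind the grasp point.
Start: joints at [1.049, 0.087, 1.371, -0, 1.684, -0.103], TCP at [223.677, 502.482, 216.506] pointing down, gripper open.
Joint ranges: [-3.1, 3.1], [-0.76, 2.03], [0.27, 2.55], [-1.08, 4.22], [0.17, 2.65], [-2.57, 2.57]. Speed limits (rad/s): [2.79, 2.79, 3.14, 3.14, 3.14, 3.14].

## Interface

Orientations are given as [roll, pitch, yaw] about the fixed x, y, z axes, in that order (R = Rz(yaw) Ry(pitch) Rx(roll)).
In Python, from bench import ctrl, camera, workorder gives the robot as it stands.
- The arm moves only by the tool carry_out, never from a script. Its argument "targets" is text: rows parted by semicolons, each of 7 numbers parted by spaces: the shift along the tool's x, y, z scaled (see below), then the turn, a rotation vector about the tool's x, y, z scaled (see below), then the closure, from 0 (fully open) to 1 (shut). In form: dx dy dz wx wy wz grip; .... A call has 1 to 8 rows; each row shifts and turns the commanded pose from where the row before left it, along the tool's axes as they then stand; what a row does not reach is not made up. The controller multiplies each number of a shift by 0.1 m and each number of a turn by 360 degrees. A row lasts 1/8 s, in which the tool goes at most 62.5 mm and 10.7 degrees, less where a joint would pass 70% of its speed; a pose out of reach is approached as far as the arm can. A call with a number of a shift or a turn outside -1 to 1 is refused whole. A call with a gripper value outside its range is refused whole. The fingers move at their own pace and stop on an object; "grip_force" is the grip in N (left out, the last holds). Time passes only in rows, so rows that do not move let the fingers close. It gives the time, the measured TCP pose, the force, the opening and the grip force at its end, in the units of the state.
- ctrl.observe(): the state, without advancing time (a new reading comes with each control period).
- camera(name): name is "scene" or "top"; returns a dict with "color" (400x640x3 uint8, red, green, blue), "range_z" (400x640 float32, mm along the optical axis (not along the pixel's ray), 0 where there is no reading), "fx", "fy", "cx", "cy" (pixels), "rvec" (rotation vector, rad) and "tvec" (3), from world to camera coordinates, as OpenCV has them. Camera axes: x right, y down, z forward; pixel columns grow to the right and rows downward; lengths in mm; the calibration is good to about 2 mm. A picture is of the moment at which its call begins.
- workorder.finish_job(): hands the job in; it is judged then, once.
The state is a dict: "time_s": time; "q": joint angles; "qvel": joint speeds; "joint_efforts": joint torques, N m; "tool_pos": TCP position; "tcp_rot": TCP orientation; "contact_force": force on the tool from outside, world axes, zero at the start; "wrist_torque": the same for the moment, N m; "opening": finger opening in mm; "grip_force": force on a finger pad.
Only numpy, scipy, OpenCV 4.12 (cv2) and the standard library are available. Lean on these libraries where they do the work, as an engineer would, in place of code of your own. Each camera call takes 0.05 s, during which the arm holds its last target. There are 200 camera calls.

## Working session

There is one attempt and no reset: what is moved stays moved. The work goes in short steps, Python scripts to look and compute and a tool call to move; the robot and the scene stay as the last step left them, time stands still between calls to the robot, and variables do not carry over. Pictures are saved under pics/ and viewed, at most 10 in all, crops included, and the job is handed in when it is done.

Besides the shell and the picture viewer there is one more tool, called after "Emit:" as name(argument=value, ...) on one line, values as JSON. carry_out: Moves the arm, as the interface text tells. Its arguments: {"type":"object","properties":{"targets":{"type":"string"},"grip_force":{"type":"number"}},"required":["targets"]}

```bash
ls; mkdir -p pics
cat > h.py <<'E'
import numpy as np, cv2
from bench import ctrl, camera, workorder
def pts(c):
    R,_=cv2.Rodrigues(np.array(c["rvec"],float)); t=np.array(c["tvec"],float).ravel()
    v,u=np.mgrid[0:400,0:640]; z=c["range_z"].astype(float)
    P=np.stack([(u-c["cx"])/c["fx"]*z,(v-c["cy"])/c["fy"]*z,z],-1)
    W=(P-t)@R; W[z==0]=np.nan
    return W
def save(c,n): cv2.imwrite("pics/"+n,c["color"][:,:,::-1])
E
python3 - <<'E'
from h import *
print(ctrl.observe())
for n in("scene","top"):
    c=camera(n); save(c,n+"1.png"); np.savez("/tmp/"+n,**c)
    R,_=cv2.Rodrigues(np.array(c["rvec"],float)); print(n,c["fx"],c["cx"],c["cy"],-R.T@np.ravel(c["tvec"]),R[2])
E
```

```text
pics
{'time_s': 0.0, 'q': array([ 1.04888614e+00,  8.79404304e-02,  1.37224194e+00,  3.80554684e-05,
        1.68362416e+00, -1.03097308e-01]), 'qvel': array([-0.00036196,  0.00133588, -0.000312  , -0.00079649, -0.00027305,
       -0.00048676]), 'joint_efforts': array([ 7.22660188e-04, -3.40172768e+01, -3.02428401e+01,  7.16681150e-02,
        3.29124928e-02, -1.72315367e-04]), 'tool_pos': array([223.39651653, 502.0054132 , 215.31838917]), 'tcp_rot': array([-3.13939443e+00, -2.65462224e-04,  2.72278372e+00]), 'contact_force': array([-0.28802563, -0.18052413,  0.27682588]), 'wrist_torque': array([-0.02062202, -0.05154745,  0.0336303 ]), 'grip_force': 0.0, 'opening': 93.59008976233662}
scene 366.05100385014157 322.9343863636203 198.11699048868647 [ -79.75357146 -682.64506069  439.72916782] [ 0.60856292  0.67965827 -0.4095312 ]
top 386.47175700460133 315.9257107114831 200.49923394449948 [ 424.30708903 -109.28113044  926.14602278] [ 0.03786282  0.01990434 -0.99908469]
```

View pics/top1.png

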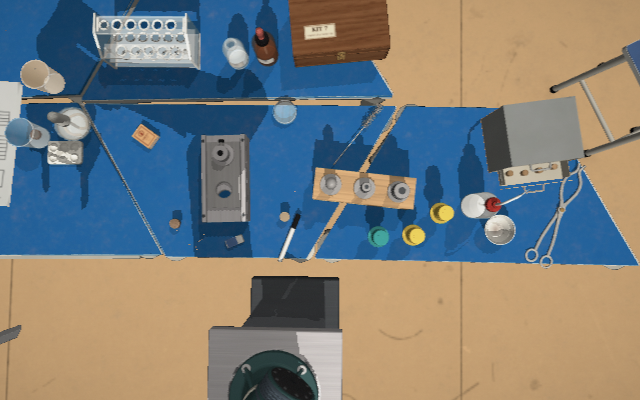

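View pics/scene1.png

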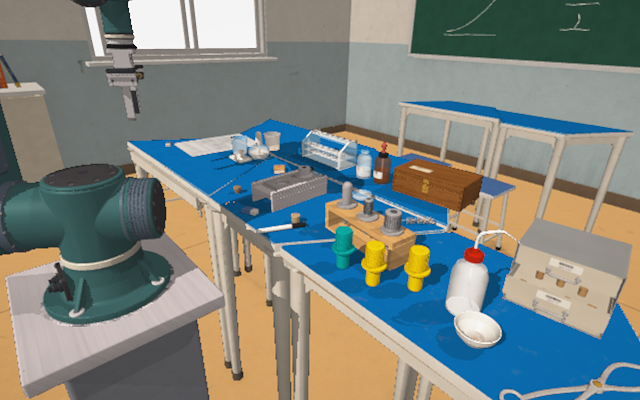

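The top view shows the mount at about (224,178), its bore at (224,190) and its socket at (221,152). It also shows the rack at (365,188). From left to right the rack holds the drift at (330,184), the slim bolt at (366,187) and the thick bolt at (400,190). The scene view confirms this: domed drift at (347,190), knurled bolt at (393,220).

```bash
cat > m.py <<'E'
from h import *
def rect(P):
    (c,s,a)=cv2.minAreaRect(P[:,:2].astype(np.float32)); return np.round(c,1),np.round(s,1),round(a,2)
c=camera("top"); W=pts(c); v,u=np.mgrid[0:400,0:640]; Z=W[...,2]
def sel(u0,u1,v0,v1,z0,z1): return W[(u>=u0)&(u<=u1)&(v>=v0)&(v<=v1)&(Z>z0)&(Z<z1)]
print("table z",np.nanmedian(Z[150:200,260:300]))
r=sel(305,425,160,215,58,74); print("rack",rect(r),np.median(r[:,2]))
m=sel(195,255,128,228,51,64); print("mount",rect(m),np.percentile(m[:,2],[10,50,90]))
for n,b in dict(drift=(315,346,168,200),slim=(352,380,172,204),thick=(386,415,172,206)).items():
    k=sel(*b,85,150); zt=np.percentile(k[:,2],98)
    f=sel(*b,68.5,80); print(n,"ztop",zt,"top c",k[k[:,2]>zt-6][:,:2].mean(0), "all",rect(k),"flange",rect(f))
s=sel(205,240,135,170,70,90); print("socket",rect(s),s[:,2].max())
E
python3 m.py
```

```text
table z 1.3286573882291943
rack (array([ 486.8, -197.8]), array([225.4,  70.4]), 84.52) 67.15167358784598
mount (array([506. , 120.7]), array([199.1, 101.1]), 2.08) [53.41180894 55.8843105  59.25496189]
drift ztop 127.93513624271496 top c [ 493.21232268 -122.93497398] all (array([ 493.2, -122.4]), array([22.9, 21.5]), 46.24) flange (array([ 494., -124.]), array([71.3, 68.9]), 0.76)
slim ztop 114.39714299127984 top c [ 486.26574946 -197.43342996] all (array([ 485.9, -197. ]), array([19.8, 19.9]), 2.71) flange (array([ 486.2, -202.8]), array([60.4, 69.2]), 87.8)
thick ztop 113.93672387993755 top c [ 479.19334228 -271.68576879] all (array([ 478.9, -272. ]), array([35.2, 32.1]), 87.46) flange (array([ 480. , -276.9]), array([62.2, 66.8]), 84.24)
socket (array([565.8, 119.5]), array([32.1, 47.2]), 69.02) 84.79256091188766
```

```bash
cat >> h.py <<'E'
def plan(x,y,z,yaw,grip,n=None):
    "rows from the measured pose to world x y z (mm), yaw (deg), tool down"
    from scipy.spatial.transform import Rotation as Ro
    s=ctrl.observe(); R0=Ro.from_euler("xyz",s["tcp_rot"]); R1=Ro.from_euler("xyz",[np.pi,0,np.radians(yaw)])
    rv=(R0.inv()*R1).as_rotvec(); d=np.array([x,y,z])-s["tool_pos"]
    m=int(np.ceil(max(np.linalg.norm(d)/58,np.degrees(np.linalg.norm(rv))/10,1))); n=max(n or 1,m)
    print("at",s["tool_pos"].round(1),np.degrees(s["tcp_rot"]).round(1),"t",round(s["time_s"],2))
    for i in range(n):
        R=R0*Ro.from_rotvec(rv*i/n)
        print(*np.round(R.inv().apply(d/n)/100,3),*np.round(rv/n/2/np.pi,4),grip,end="; ")
    print()
E
python3 - <<'E'
from h import *
d=np.load("/tmp/top.npz"); W=pts(d); Z=W[...,2]; g=cv2.cvtColor(d["color"],cv2.COLOR_RGB2GRAY)
# foot hole: table/base seen below foot top, cast onto z=54
R,_=cv2.Rodrigues(d["rvec"]); C=-R.T@d["tvec"].ravel()
def cast(u,v,z):
    r=R.T@np.array([(u-d["cx"])/d["fx"],(v-d["cy"])/d["fy"],1]); return C+r*(z-C[2])/r[2]
m=np.zeros_like(g); m[178:206,212:238]=(Z[178:206,212:238]<51)
n,l,st,ce=cv2.connectedComponentsWithStats(m)
for i in range(1,n):
    if st[i,4]>30: print("low",st[i],ce[i],cast(*ce[i],54))
k=(Z>76)&(Z<90); k[:140]=0;k[170:]=0;k[:,:205]=0;k[:,240:]=0
n,l,st,ce=cv2.connectedComponentsWithStats(k.astype(np.uint8))
for i in range(1,n):
    if st[i,4]>20: print("sock",st[i],ce[i],cast(*ce[i],80))
for v in range(180,204): print(" ".join("%3.0f"%Z[v,u] for u in range(212,238)))
plan(493.5,-123,215,84.5,0)
E
```

```text
low [216 182  16  16 192] [223.22916667 189.60416667] [479.10462243 119.06909002  54.        ]
sock [212 146  16  15 185] [219.65405405 152.78918919] [558.94282947 122.19031655  80.        ]
 55  57  56  57  55  55  55  56  56  56  55  54  57  55  55  55  54  53  55  53  55  57  58  56  56  53
 54 nan  54  55  55  56  54  56  57  54  55  53  56  55  55  56  56  58  54  57  57  57  56  54  55  56
 55  57  55  56  56  54  58  54  52  50  53  46  49  48  54  51  57  53  58  58  55  56  53  55  55  54
 56  55  53  55  54  56  52  51  44  46  45  49  47  46  48  49  56  51  55  56  54  55  54  52  55  56
 52  55  54  56  55  55  51  47  50  48  45  49  46  45  47  45  48  51  55  54  54  54  54  56  54  57
 56  53  55  53  54  52  48  47  48  51  45  48  50  45  44  43  46  47  54  55  55  58  54  57  54  55
 57  56  56  53  50  46  46  46  45  44  46  47  48  47  47  47  48  47  47  56  54  56  55  56  55  54
 53  55  56  54  52  46  47  46  49  49  45  51  48  48  47  47  48  49  47  57  54  57  54  58  55  55
 56  54  56  54  45  50  47  45  47  47  46  47  47  45  48  48  45  47  48  
[... 1401 characters left out ...]
3  54  57  55  54  53  58  57  56  56  53  57  53  51  53  54  56  58  54  55  49
 56  57  53  55  55  55  52  59  56  53  55  54  57  55  54  55  53  52  56  57  54  55  55  55  52  56
at [223.5 502.1 215.6] [-179.9   -0.   156. ] t 0.15
-0.417 -0.384 0.001 -0.0 0.0 0.0166 0; -0.455 -0.339 0.001 -0.0 0.0 0.0166 0; -0.488 -0.29 0.001 -0.0 0.0 0.0166 0; -0.515 -0.238 0.001 -0.0 0.0 0.0166 0; -0.537 -0.183 0.001 -0.0 0.0 0.0166 0; -0.553 -0.126 0.001 -0.0 0.0 0.0166 0; -0.563 -0.068 0.001 -0.0 0.0 0.0166 0; -0.567 -0.009 0.001 -0.0 0.0 0.0166 0; -0.565 0.05 0.001 -0.0 0.0 0.0166 0; -0.557 0.108 0.001 -0.0 0.0 0.0166 0; -0.543 0.165 0.001 -0.0 0.0 0.0166 0; -0.523 0.221 0.001 -0.0 0.0 0.0166 0;
```

Emit:
carry_out(targets="-0.417 -0.384 0 0 0 0.0166 0; -0.455 -0.339 0 0 0 0.0166 0; -0.488 -0.29 0 0 0 0.0166 0; -0.515 -0.238 0 0 0 0.0166 0; -0.537 -0.183 0 0 0 0.0166 0; -0.553 -0.126 0 0 0 0.0166 0; -0.563 -0.068 0 0 0 0.0166 0; -0.567 -0.009 0 0 0 0.0166 0")

```text
time_s: 1.15
tool_pos: [403.4, 84.0, 216.3]
tcp_rot: [3.141, -0.0, 1.885]
contact_force: [0.8, 0.5, -0.4]
opening: 94.1
grip_force: 0.0
```

Emit:
carry_out(targets="-0.565 0.05 0 0 0 0.0166 0; -0.557 0.108 0 0 0 0.0166 0; -0.543 0.165 0 0 0 0.0166 0; -0.523 0.221 0 0 0 0.0166 0; 0 0 0 0 0 0 0; 0 0 0 0 0 0 0")

```text
time_s: 1.9
tool_pos: [492.2, -122.5, 216.0]
tcp_rot: [-3.14, -0.001, 1.472]
contact_force: [0.2, 1.2, 0.5]
opening: 93.8
grip_force: 0.0
```

Emit:
carry_out(targets="0 0.011 0.4 0 0 0 0; 0 0 0.4 0 0 0 0; 0 0 0.3 0 0 0 0; 0 0 0.17 0 0 0 0; 0 0 0 0 0 0 0; 0 0 0 0 0 0 0")

```text
time_s: 2.65
tool_pos: [494.6, -123.0, 91.1]
tcp_rot: [3.139, 0.001, 1.472]
contact_force: [0.2, -0.6, -0.1]
opening: 94.3
grip_force: 0.0
```

Emit:
carry_out(targets="0 0 0 0 0 0 1; 0 0 0 0 0 0 1; 0 0 0 0 0 0 1; 0 0 0 0 0 0 1; 0 0 0 0 0 0 1; 0 0 0 0 0 0 1; 0 0 0 0 0 0 1; 0 0 0 0 0 0 1", grip_force=50)

```text
time_s: 3.65
tool_pos: [493.6, -123.0, 89.4]
tcp_rot: [-3.141, -0.0, 1.471]
contact_force: [0.1, 0.7, 0.6]
opening: 23.3
grip_force: 50.0
```

Emit:
carry_out(targets="0 0 -0.4 0 0 0 1; 0 0 -0.4 0 0 0 1; 0 0 -0.25 0 0 0 1; 0 0 0 0 0 0 1; 0 0 0 0 0 0 1")

```text
time_s: 4.28
tool_pos: [492.8, -122.7, 192.5]
tcp_rot: [-3.138, -0.001, 1.471]
contact_force: [-0.9, -0.4, -3.0]
opening: 23.2
grip_force: 50.0
```

Run:
```python
from h import *
print(ctrl.observe()["contact_force"],ctrl.observe()["wrist_torque"]); plan(467,119,185,90,1,6)
```

```text
[-0.88232685 -0.42557769 -3.02280756] [-0.11317718  0.13557554 -0.01315375]
at [ 492.8 -122.7  192.5] [-1.798e+02 -1.000e-01  8.430e+01] t 4.28
0.397 -0.083 0.013 -0.0001 -0.0 -0.0026 1; 0.398 -0.076 0.013 -0.0001 -0.0 -0.0026 1; 0.399 -0.07 0.013 -0.0001 -0.0 -0.0026 1; 0.4 -0.063 0.013 -0.0001 -0.0 -0.0026 1; 0.401 -0.056 0.013 -0.0001 -0.0 -0.0026 1; 0.402 -0.05 0.013 -0.0001 -0.0 -0.0026 1;
```

Emit:
carry_out(targets="0.397 -0.083 0 0 0 -0.0026 1; 0.398 -0.076 0 0 0 -0.0026 1; 0.399 -0.07 0 0 0 -0.0026 1; 0.4 -0.063 0 0 0 -0.0026 1; 0.401 -0.056 0 0 0 -0.0026 1; 0.402 -0.05 0 0 0 -0.0026 1; 0 0 0 0 0 0 1; 0 0 0 0 0 0 1")

```text
time_s: 5.28
tool_pos: [467.3, 118.3, 192.8]
tcp_rot: [-3.139, 0.001, 1.569]
contact_force: [-0.1, -0.0, -3.1]
opening: 23.3
grip_force: 50.0
```

Run:
```python
from h import *
c=camera("scene"); save(c,"scene2.png"); np.savez("/tmp/scene2",**c)
i=c["color"][100:260,200:400,::-1]; cv2.imwrite("pics/s2c.png",cv2.resize(i,None,fx=4,fy=3.75,interpolation=2))
c=camera("top"); i=c["color"][100:260,150:310,::-1]; cv2.imwrite("pics/t2.png",cv2.resize(i,None,fx=3.5,fy=3.5,interpolation=2))
```

```text
(no output)
```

View pics/s2c.png

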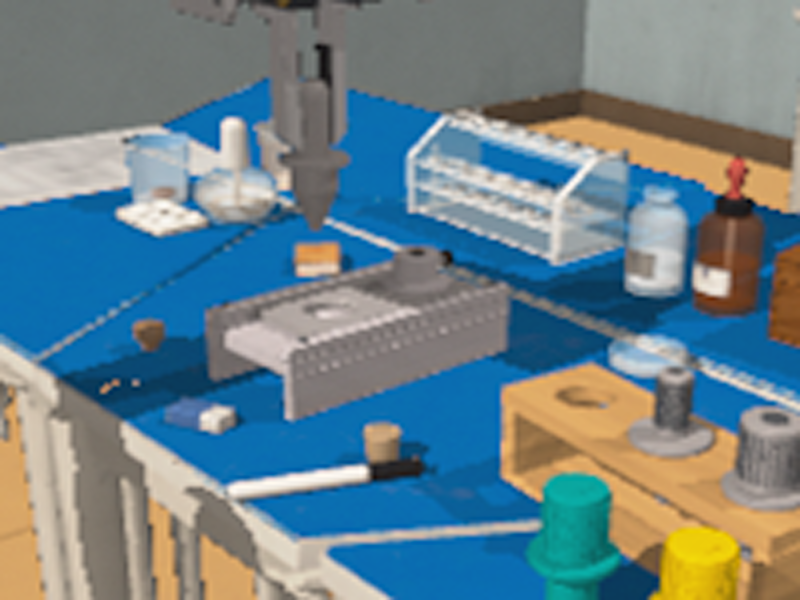

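The drift hangs upright in the gripper, with its tip at crop (316,228), directly above the foot's hole at (327,310). Next I'll check the tip numerically.

Run:
```python
from h import *
d=np.load("/tmp/scene2.npz"); W=pts(d); R,_=cv2.Rodrigues(d["rvec"])
u0,u1,v0,v1=262,294,135,164
sub=W[v0:v1,u0:u1]; D=d["range_z"][v0:v1,u0:u1]
C=-R.T@d["tvec"].ravel()
for v in range(136,164):
    r=d["range_z"][v,262:294]; g=(np.hypot(W[v,262:294,0]-467,W[v,262:294,1]-118)<40)
    if g.sum():
        us=np.where(g)[0]+262; um=us.mean()
        ray=R.T@np.array([(um-d["cx"])/d["fx"],(v-d["cy"])/d["fy"],1])
        # nearest horizontal point of the ray to axis x=467.3,y=118.3
        k=((467.3-C[0])*ray[0]+(118.3-C[1])*ray[1])/(ray[0]**2+ray[1]**2); p=C+k*ray
        # lateral offset (right of view)
        n=np.array([ray[1],-ray[0]])/np.hypot(*ray[:2])
        print(v,us.min(),us.max(),p.round(1),"lat",round(float((p[:2]-[467.3,118.3])@n),1))
q=W[85:164,200:300] if 0 else None
# base hole in scene: predicted pixel of foot hole centre
for P in ([479.1,119.1,54],[461.5,118.7,54]):
    p,_=cv2.projectPoints(np.array([P],float),d["rvec"],d["tvec"],np.array([[d["fx"],0,d["cx"]],[0,d["fy"],d["cy"]],[0,0,1]]),None); p=p.ravel(); print("px",p.round(1),"crop",((p-[200,100])*[4,3.75]).round())
plan(469,118.8,192,90,1)
```

```text
136 268 284 [465.1 119.8 187.4] lat -2.7
137 269 284 [466.1 119.1 184.7] lat -1.4
138 270 283 [466.  119.2 181.9] lat -1.5
139 272 281 [466.  119.2 179.2] lat -1.6
140 272 284 [469.2 117.  176.4] lat 2.3
141 269 286 [468.  117.8 173.7] lat 0.9
142 269 286 [468.  117.8 170.9] lat 0.8
143 269 286 [467.9 117.9 168.1] lat 0.7
144 270 285 [467.8 117.9 165.4] lat 0.6
145 272 283 [467.8 118.  162.6] lat 0.6
146 272 283 [467.7 118.  159.8] lat 0.5
147 272 283 [467.6 118.1 157. ] lat 0.4
148 272 283 [467.6 118.1 154.2] lat 0.3
149 272 283 [467.5 118.2 151.4] lat 0.2
150 272 283 [467.4 118.2 148.6] lat 0.1
151 273 283 [468.2 117.7 145.7] lat 1.1
152 273 282 [467.3 118.3 142.9] lat -0.0
153 274 282 [468.3 117.6 140.1] lat 1.2
154 274 282 [468.3 117.6 137.2] lat 1.2
155 274 281 [467.1 118.5 134.4] lat -0.3
156 275 281 [468.1 117.7 131.5] lat 1.0
157 275 281 [468.  117.8 128.7] lat 0.9
158 276 280 [468.  117.8 125.8] lat 0.8
159 276 280 [467.9 117.9 122.9] lat 0.7
160 277 279 [467.8 117.9 120. ] lat 0.6
161 277 279 [467.8 118.  117.2] lat 0.6
px [281.7 181.3] crop [327. 305.]
px [276.7 182.7] crop [307. 310.]
at [467.8 117.7 193.5] [-179.9    0.    89.8] t 5.38
0.011 0.012 0.015 -0.0003 0.0001 -0.0005 1;
```

Emit:
carry_out(targets="0.012 0.025 0.3 0 0 0 1; 0 0 0.25 0 0 0 1; 0 0 0.15 0 0 0 1; 0 0 0.05 0 0 0 1; 0 0 0 0 0 0 1; 0 0 0 0 0 0 1")

```text
time_s: 6.12
tool_pos: [471.3, 119.9, 120.7]
tcp_rot: [3.139, -0.0, 1.569]
contact_force: [0.2, -0.5, -2.9]
opening: 23.4
grip_force: 50.0
```

Emit:
carry_out(targets="0 -0.01 0.03 0 0 0 1; 0 -0.01 0.03 0 0 0 1; 0 -0.02 0.03 0 0 0 1; 0 -0.02 0.03 0 0 0 1; 0 0 0 0 0 0 1; 0 0 0 0 0 0 1")

```text
time_s: 6.88
tool_pos: [465.0, 119.9, 108.0]
tcp_rot: [3.14, -0.0, 1.569]
contact_force: [3.9, 0.4, 1.5]
opening: 23.1
grip_force: 50.0
```

Emit:
carry_out(targets="-0.006 -0.02 0.03 0 0 0 1; 0 -0.015 0.03 0 0 0 1; 0 0 0.04 0 0 0 1; 0 0 0 0 0 0 1; 0 0 0 0 0 0 1")

```text
time_s: 7.5
tool_pos: [460.2, 119.1, 96.5]
tcp_rot: [-3.139, 0.0, 1.569]
contact_force: [3.0, -0.2, -3.3]
opening: 23.2
grip_force: 50.0
```

Emit:
carry_out(targets="0 0.01 0.03 0 0 0 1; 0 0 0.03 0 0 0 1; 0 0 0 0 0 0 1; 0 0 0 0 0 0 1")

```text
time_s: 8.0
tool_pos: [461.1, 119.3, 90.7]
tcp_rot: [-3.139, 0.0, 1.569]
contact_force: [1.8, 0.4, -3.7]
opening: 23.2
grip_force: 50.0
```

Emit:
carry_out(targets="0 0 0.03 0 0 0 1; 0 0 0.03 0 0 0 1; 0 0 0 0 0 0 1; 0 0 0 0 0 0 1")

```text
time_s: 8.5
tool_pos: [461.8, 119.3, 85.4]
tcp_rot: [-3.141, -0.0, 1.569]
contact_force: [-0.1, 0.1, -2.7]
opening: 23.3
grip_force: 50.0
```

Emit:
carry_out(targets="0 0 0.03 0 0 0 1; 0 0 0.025 0 0 0 1; 0 0 0 0 0 0 1; 0 0 0 0 0 0 1; 0 0 0 0 0 0 1")

```text
time_s: 9.12
tool_pos: [462.1, 119.3, 80.1]
tcp_rot: [3.141, -0.0, 1.569]
contact_force: [0.3, 0.3, -3.1]
opening: 23.2
grip_force: 50.0
```

Emit:
carry_out(targets="0 0 -0.15 0 0 0 1; 0 0 -0.3 0 0 0 1; 0 0 -0.4 0 0 0 1; 0 0 -0.3 0 0 0 1; 0 0 0 0 0 0 1; 0 0 0 0 0 0 1")

```text
time_s: 9.88
tool_pos: [461.4, 119.2, 194.1]
tcp_rot: [-3.14, 0.0, 1.569]
contact_force: [0.2, 0.1, -2.3]
opening: 23.2
grip_force: 50.0
```

Run:
```python
from h import *
plan(493.6,-122.8,193,84.3,1,6)
```

```text
at [461.4 119.2 194.1] [-179.9    0.    89.9] t 9.88
-0.403 0.054 0.002 -0.0 0.0 0.0026 1; -0.402 0.061 0.002 -0.0 0.0 0.0026 1; -0.401 0.067 0.002 -0.0 0.0 0.0026 1; -0.4 0.074 0.002 -0.0 0.0 0.0026 1; -0.399 0.08 0.002 -0.0 0.0 0.0026 1; -0.397 0.087 0.002 -0.0 0.0 0.0026 1;
```

Emit:
carry_out(targets="-0.403 0.054 0 0 0 0.0026 1; -0.402 0.061 0 0 0 0.0026 1; -0.401 0.067 0 0 0 0.0026 1; -0.4 0.074 0 0 0 0.0026 1; -0.399 0.08 0 0 0 0.0026 1; -0.397 0.087 0 0 0 0.0026 1; 0 0 0 0 0 0 1; 0 0 0 0 0 0 1")

```text
time_s: 10.88
tool_pos: [493.2, -122.0, 193.2]
tcp_rot: [-3.138, -0.002, 1.471]
contact_force: [-0.8, -0.6, -2.7]
opening: 23.4
grip_force: 50.0
```

Run:
```python
from h import *
c=camera("top"); W=pts(c); Z=W[...,2]; R,_=cv2.Rodrigues(c["rvec"]); C=-R.T@np.ravel(c["tvec"])
def cast(u,v,z):
    r=R.T@np.array([(u-c["cx"])/c["fx"],(v-c["cy"])/c["fy"],1]); return C+r*(z-C[2])/r[2]
for th in (51,30):
    m=np.zeros((400,640),np.uint8); m[174:212,208:242]=(Z[174:212,208:242]<th)
    n,l,st,ce=cv2.connectedComponentsWithStats(m)
    for i in range(1,n):
        if st[i,4]>30: print(th,st[i],cast(*ce[i],54).round(1))
plan(493.6,-122.8,193,84.3,1)
```

```text
51 [216 189  15  16 190] [463. 119.  54.]
30 [218 191  13  14 151] [461.6 116.6  54. ]
at [ 493.4 -121.6  193.7] [-1.799e+02 -1.000e-01  8.430e+01] t 10.93
-0.011 0.003 0.007 -0.0004 -0.0002 0.0001 1;
```

Emit:
carry_out(targets="-0.01 0.002 0.3 0 0 0 1; 0 0 0.3 0 0 0 1; 0 0 0.2 0 0 0 1; 0 0 0.1 0 0 0 1; 0 0 0.08 0 0 0 1; 0 0 0.03 0 0 0 1; 0 0 0 0 0 0 1; 0 0 0 0 0 0 1")

```text
time_s: 11.92
tool_pos: [494.6, -123.8, 94.7]
tcp_rot: [3.14, 0.0, 1.471]
contact_force: [0.4, 0.4, -2.1]
opening: 23.4
grip_force: 50.0
```

Emit:
carry_out(targets="0 0 0.03 0 0 0 1; 0 0 0.02 0 0 0 1; 0 0 0 0 0 0 1; 0 0 0 0 0 0 1")

```text
time_s: 12.42
tool_pos: [494.4, -123.7, 89.4]
tcp_rot: [3.141, 0.0, 1.471]
contact_force: [-0.8, 0.1, 1.5]
opening: 23.3
grip_force: 50.0
```

Contact force has risen to where the weight is carried by the board, so I'll release and lift.

Emit:
carry_out(targets="0 0 0 0 0 0 0; 0 0 0 0 0 0 0; 0 0 0 0 0 0 0; 0 0 0 0 0 0 0; 0 0 0 0 0 0 0; 0 0 0 0 0 0 0; 0 0 0 0 0 0 0; 0 0 0 0 0 0 0")

```text
time_s: 13.42
tool_pos: [494.2, -123.6, 88.9]
tcp_rot: [3.142, -0.0, 1.471]
contact_force: [0.3, 0.3, 0.4]
opening: 94.0
grip_force: 0.0
```

Emit:
carry_out(targets="0 0 -0.3 0 0 0 0; 0 0 -0.4 0 0 0 0; 0 0 -0.3 0 0 0 0; 0 0 0 0 0 0 0")

```text
time_s: 13.92
tool_pos: [495.8, -124.2, 191.9]
tcp_rot: [3.135, 0.002, 1.471]
contact_force: [-0.3, -0.8, -0.7]
opening: 94.0
grip_force: 0.0
```

Run:
```python
from h import *
plan(479.3,-272,185,84.3,0)
```

```text
at [ 495.8 -124.2  191.9] [1.796e+02 1.000e-01 8.430e+01] t 13.93
-0.496 -0.006 0.024 0.0003 0.0001 -0.0 0; -0.496 -0.006 0.023 0.0003 0.0001 -0.0 0; -0.496 -0.006 0.023 0.0003 0.0001 -0.0 0;
```

Emit:
carry_out(targets="-0.496 -0.006 0 0 0 0 0; -0.496 -0.006 0 0 0 0 0; -0.496 -0.006 0 0 0 0 0; 0 0 0 0 0 0 0; 0 0 0 0 0 0 0")

```text
time_s: 14.55
tool_pos: [477.0, -270.7, 187.2]
tcp_rot: [-3.139, -0.002, 1.471]
contact_force: [0.4, 1.1, -0.7]
opening: 94.3
grip_force: 0.0
```

Run:
```python
from h import *
import re
plan(479.3,-272,88,84.3,0,4)
c=camera("top"); save(c,"top3.png"); i=c["color"][130:250,290:450,::-1]; cv2.imwrite("pics/t3c.png",cv2.resize(i,None,fx=4,fy=4,interpolation=2))
W=pts(c);Z=W[...,2]; s=W[165:200,312:348]; z=s[...,2]
k=s[(z>85)&(z<150)]; zt=np.nanpercentile(k[:,2],98) if len(k) else 0; print(len(k),zt,k[k[:,2]>zt-6][:,:2].mean(0) if len(k) else "")
```

```text
at [ 477.  -270.7  187.2] [-1.799e+02 -1.000e-01  8.430e+01] t 14.55
-0.003 0.007 0.248 -0.0001 -0.0001 -0.0 0; -0.003 0.006 0.248 -0.0001 -0.0001 -0.0 0; -0.003 0.006 0.248 -0.0001 -0.0001 -0.0 0; -0.003 0.006 0.248 -0.0001 -0.0001 -0.0 0; 
107 128.15656756192277 [ 494.39589406 -123.37203063]
```

View pics/t3c.png

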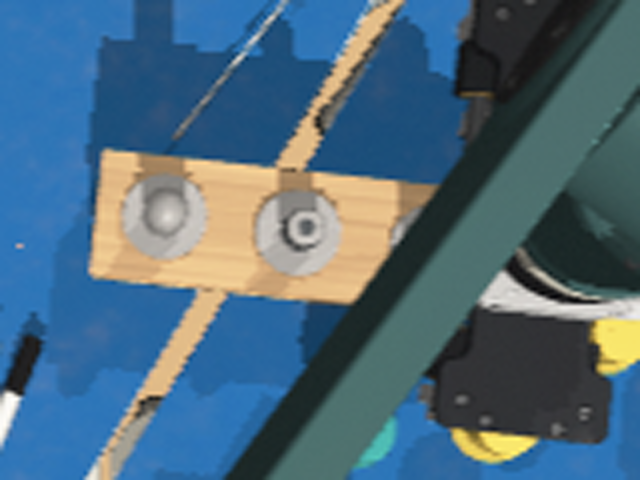

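The drift is seated again at crop (165,213), with its top at 128 mm as at the start. Now the bolt.

Emit:
carry_out(targets="-0.003 0.006 0.25 0 0 0 0.3; -0.003 0.006 0.25 0 0 0 0.3; -0.003 0.006 0.25 0 0 0 0.3; 0 0 0.15 0 0 0 0.3; 0 0 0.08 0 0 0 0.3; 0 0 0 0 0 0 0.3; 0 0 0 0 0 0 0.3")

```text
time_s: 15.48
tool_pos: [479.9, -272.9, 92.1]
tcp_rot: [3.14, 0.001, 1.471]
contact_force: [0.3, -0.1, 0.2]
opening: 65.8
grip_force: 0.0
```

Emit:
carry_out(targets="0 0 0 0 0 0 1; 0 0 0 0 0 0 1; 0 0 0 0 0 0 1; 0 0 0 0 0 0 1; 0 0 0 0 0 0 1; 0 0 0 0 0 0 1", grip_force=35)

```text
time_s: 16.23
tool_pos: [479.3, -272.7, 91.1]
tcp_rot: [-3.142, 0.0, 1.471]
contact_force: [-0.8, -0.7, 0.7]
opening: 33.7
grip_force: 35.0
```

Emit:
carry_out(targets="0 0 -0.35 0 0 0 1; 0 0 -0.45 0 0 0 1; 0 0 -0.45 0 0 0 1; 0 0 0 0 0 0 1; 0 0 0 0 0 0 1")

```text
time_s: 16.85
tool_pos: [478.6, -272.0, 213.5]
tcp_rot: [-3.138, -0.002, 1.471]
contact_force: [0.5, 0.1, -2.9]
opening: 33.5
grip_force: 35.0
```

Run:
```python
from h import *
plan(462.5,119.2,213,90,1,8)
```

```text
at [ 478.6 -272.   213.5] [-1.798e+02 -1.000e-01  8.430e+01] t 16.85
0.485 -0.069 0.002 -0.0001 -0.0 -0.002 1; 0.485 -0.063 0.002 -0.0001 -0.0 -0.002 1; 0.486 -0.057 0.002 -0.0001 -0.0 -0.002 1; 0.487 -0.05 0.001 -0.0001 -0.0 -0.002 1; 0.487 -0.044 0.001 -0.0001 -0.0 -0.002 1; 0.488 -0.038 0.001 -0.0001 -0.0 -0.002 1; 0.488 -0.032 0.001 -0.0001 -0.0 -0.002 1; 0.489 -0.026 0.001 -0.0001 -0.0 -0.002 1;
```

Emit:
carry_out(targets="0.485 -0.069 0 0 0 -0.002 1; 0.485 -0.063 0 0 0 -0.002 1; 0.486 -0.057 0 0 0 -0.002 1; 0.487 -0.05 0 0 0 -0.002 1; 0.487 -0.044 0 0 0 -0.002 1; 0.488 -0.038 0 0 0 -0.002 1; 0.488 -0.032 0 0 0 -0.002 1; 0.489 -0.026 0 0 0 -0.002 1")

```text
time_s: 17.85
tool_pos: [461.3, 120.0, 212.4]
tcp_rot: [-3.136, 0.001, 1.572]
contact_force: [1.1, 0.3, -2.7]
opening: 33.9
grip_force: 35.0
```

Emit:
carry_out(targets="0 0 0 0 0 0 1; 0 0 0 0 0 0 1; 0 0 0 0 0 0 1")

```text
time_s: 18.23
tool_pos: [462.8, 117.5, 214.8]
tcp_rot: [-3.14, 0.001, 1.57]
contact_force: [0.1, -0.0, -3.3]
opening: 33.1
grip_force: 35.0
```

Emit:
carry_out(targets="0.012 0 0.35 0 0 0 1; 0 0 0.3 0 0 0 1; 0 0 0.2 0 0 0 1; 0 0 0 0 0 0 1; 0 0 0 0 0 0 1; 0 0 0 0 0 0 1")

```text
time_s: 18.98
tool_pos: [464.1, 119.6, 132.5]
tcp_rot: [3.139, -0.0, 1.571]
contact_force: [-0.8, -1.1, -2.8]
opening: 33.2
grip_force: 35.0
```

Emit:
carry_out(targets="0 -0.015 0.15 0 0 0 1; 0 0 0.15 0 0 0 1; 0 0 0.1 0 0 0 1; 0 0 0.05 0 0 0 1; 0 0 0 0 0 0 1; 0 0 0 0 0 0 1")

```text
time_s: 19.73
tool_pos: [462.0, 119.9, 86.5]
tcp_rot: [3.141, -0.0, 1.572]
contact_force: [0.0, -0.0, -3.3]
opening: 33.4
grip_force: 35.0
```

Emit:
carry_out(targets="0 0 0.03 0 0 0 1; 0 0 0.03 0 0 0 1; 0 0 0 0 0 0 1; 0 0 0 0 0 0 1")

```text
time_s: 20.23
tool_pos: [461.6, 119.8, 80.0]
tcp_rot: [3.142, -0.0, 1.572]
contact_force: [0.9, 0.6, -3.1]
opening: 33.1
grip_force: 35.0
```

Emit:
carry_out(targets="0 0 0.01 0 0 0 1; 0 0 0 0 0 0 1; 0 0 0 0 0 0 1")

```text
time_s: 20.6
tool_pos: [461.8, 119.9, 79.3]
tcp_rot: [3.141, -0.0, 1.572]
contact_force: [0.0, -0.3, -1.1]
opening: 33.5
grip_force: 35.0
```

Emit:
carry_out(targets="0 0 0 0 0 0 0.35; 0 0 0 0 0 0 0.35; 0 0 0 0 0 0 0.35; 0 0 0 0 0 0 0.35; 0 0 0 0 0 0 0.35; 0 0 0 0 0 0 0.35")

```text
time_s: 21.35
tool_pos: [461.6, 119.8, 79.0]
tcp_rot: [-3.142, -0.0, 1.572]
contact_force: [-0.5, -0.7, -1.0]
opening: 60.9
grip_force: 0.0
```

Emit:
carry_out(targets="0 0 -0.2 0 0 0 0.35; 0 0 -0.4 0 0 0 0.35; 0 0 -0.5 0 0 0 0.35; 0 0 0 0 0 0 0.35; -0.5 0 0 0 0 0 0.35; -0.5 0 0 0 0 0 0.35; 0 0 0 0 0 0 0.35; 0 0 0 0 0 0 0.35")

```text
time_s: 22.35
tool_pos: [461.3, 20.1, 188.0]
tcp_rot: [-3.14, -0.001, 1.571]
contact_force: [-0.1, 0.4, -0.6]
opening: 61.2
grip_force: 0.0
```

Run:
```python
from h import *
print(ctrl.observe()["tool_pos"],ctrl.observe()["time_s"])
c=camera("scene"); i=c["color"][100:260,200:440,::-1]; cv2.imwrite("pics/s4.png",cv2.resize(i,None,fx=3.3,fy=3.3,interpolation=2))
c=camera("top"); W=pts(c); z=W[...,2]
for n,(u0,u1,v0,v1) in dict(bolt=(208,242,170,215),drift=(312,348,165,200)).items():
    s=W[v0:v1,u0:u1].reshape(-1,3); k=s[(s[:,2]>85)&(s[:,2]<150)]; zt=np.percentile(k[:,2],98); print(n,len(k),zt,k[k[:,2]>zt-6].mean(0))
```

```text
[461.27532846  20.07509287 188.03838977] 22.35Traceback (most recent call last):
  File "<stdin>", line 6, in <module>
    return _quantile_unchecked(
        a, q, axis, out, overwrite_input, method, keepdims, weights)
    return _ureduce(a,
                    func=_quantile_ureduce_func,
    ...<5 lines>...
                    overwrite_input=overwrite_input,
                    method=method)
    r = func(a, **kwargs)
    result = _quantile(arr,
                       quantiles=q,
    ...<2 lines>...
                       out=out,
                       weights=wgt)
    slices_having_nans = np.isnan(arr[-1, ...])
                                  ~~~^^^^^^^^^
IndexError: index -1 is out of bounds for axis 0 with size 0
```

View pics/s4.png

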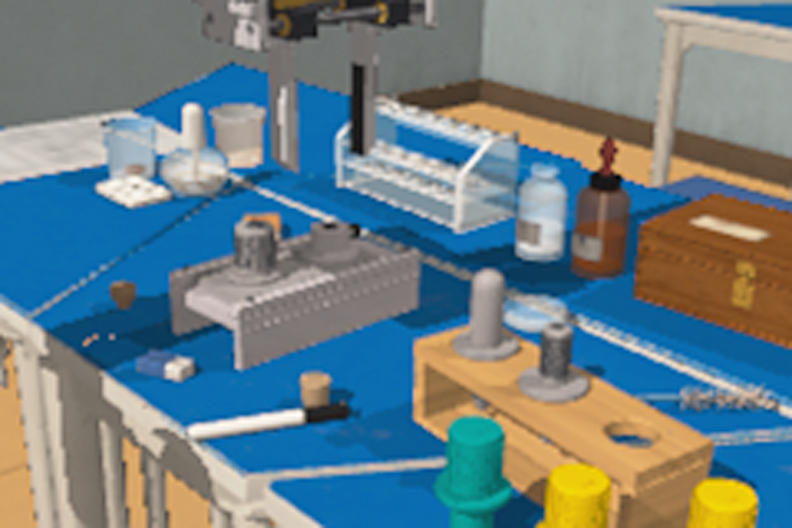

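The bolt stands upright in the foot at crop (256,255), and the drift hangs in the rack at (487,315). I'll check the bolt's height with the scene depth. The arm hides it from the top camera.

Run:
```python
from h import *
c=camera("scene"); W=pts(c).reshape(-1,3)
for n,x,y,r in(("bolt",462,119.3,22),("drift",494,-123,18)):
    k=W[(np.hypot(W[:,0]-x,W[:,1]-y)<r)&(W[:,2]>70)&(W[:,2]<150)]; print(n,len(k),np.percentile(k[:,2],[95,99]).round(1),k[:,:2].mean(0).round(1))
t=[h for h in (np.percentile(k[:,2],99),)]
p=W[(np.hypot(W[:,0]-462,W[:,1]-119.3)<22)&(W[:,2]>70)]; z=np.percentile(p[:,2],97)
if 95<z<105: print(workorder.finish_job())
else: print("check",z)
```

```text
bolt 142 [98.9 99.2] [454.2 107.7]
drift 232 [123.3 125. ] [ 486.5 -132.2]
the job is handed in; nothing more can be done
None
```

The job is handed in, with no verdict returned. By my measurements, the drift drew the holes into line and is back in its rack hole, and the thick bolt sits upright through both holes, its top at 99 mm as it should be with the flange on the foot.

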